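# Line up the couplings by size for the stock check

### The arm

A 6-joint arm with a two-finger parallel gripper is mounted at the origin on the work surface. World frame = base frame: x ahead of the robot, y to its left, z up, the work surface at z = 0. Lengths are in m, angles in degrees, forces in N, time in s.
With the tool pointing down it reaches from about 0.375 to 0.975 m from the base axis. Payload 3.8 kg.
Tool frame: the origin (TCP) lies at the very end of the fingers, on their centre line; the grasp point (between the pads) lies 19 mm behind it (arm.tcp_to_grasp is the distance from the TCP to the grasp point, in m); z points along the fingers, y is the line along which they close (so a half turn about z gives the same grasp; the last joint's range is limited). The gripper opens to 88 mm and grips with 3 to 60 N. Pads are 18 mm wide; open, the fingers measure 123 mm over their backs; the gripper's body (75 mm by 187 mm) begins 45 mm behind the grasp point.
Start: joints at [-76.541, 15.12, 91.902, -0, 72.978, -2.114], TCP at [0.181, -0.65, 0.239] pointing down, gripper open.
Joint ranges: [-150.88, 150.88], [-54.13, 125.18], [17.81, 147.31], [-75.09, 255.09], [0, 152.58], [-146.25, 146.25]. Speed limits (degrees/s): [147.25, 147.25, 180, 180, 180, 180].

### API

Orientations are given as a 3x3 rotation matrix whose columns are the frame's x, y, z axes.
In Python, from cell import sensors, grab_frame, camera_info, ticket, arm gives the robot as it stands.
- The arm moves only by the shell command python3 -m crank 'ROWS' [FORCE]. ROWS is JSON, one flat list of numbers, 5 for each row, row after row: the shift along the tool's x, y, z in m, then the turn about the tool's z in rad, then the finger opening in m, from 0 to 0.0881. In form: [dx, dy, dz, spin, hand, dx, dy, dz, spin, hand, ...]. A call has 1 to 5 rows; each row shifts and turns the commanded pose from where the row before left it, along the tool's axes as they then stand; what a row does not reach is not made up. A row lasts 1/8 s, in which the tool goes at most 62.5 mm and 10.7 degrees, less where a joint would pass 70% of its speed; a pose out of reach is approached as far as the arm can. A call is refused whole if a number of a shift passes 0.0625 or a number of a turn 0.188, either way. A call with a gripper value outside its range is refused whole. The fingers move at their own pace and stop on an object; FORCE is the grip in N (left out, the last holds). Time passes only in rows, so rows that do not move let the fingers close. It gives the time, the measured TCP pose, the force, the opening and the grip force at its end, in the units of the state.
- sensors.get_obs(): the state, without advancing time (a new reading comes with each control period).
- grab_frame(name): name is "side" or "top"; returns the picture (480x640x3 uint8, blue, green, red); there is no depth.
- camera_info(name): a dict with "K" (3x3 intrinsics, pixels), "rvec" (rotation vector, rad) and "tvec" (3), from world to camera coordinates, as OpenCV has them. Camera axes: x right, y down, z forward; pixel columns grow to the right and rows downward; lengths in m; the calibration is good to about 2 mm. A picture is of the moment at which its call begins. camera_info takes no time and is no camera call.
- ticket.close_job(): hands the job in; it is judged then, once.
The state is a dict: "clock": time; "joint_positions": joint angles; "dq": joint speeds; "effort": joint torques, N m; "position": TCP position; "tool_rot": TCP orientation; "force": force on the tool from outside, world axes, zero at the start; "torque": the same for the moment, N m; "grip_width": finger opening in m; "finger_force": force on a finger pad.
Only numpy, scipy, OpenCV 4.12 (cv2) and the standard library are available. Lean on these libraries where they do the work, as an engineer would, in place of code of your own. Each camera call takes 0.05 s, during which the arm holds its last target. There are 200 camera calls.

### The job

For the stock check, stand the four hydraulic couplings upright on the four blue marks of the metal strip, one centred on each mark, in order of size: the smallest next to the red bin, the largest next to the green bin. Leave both bins where they are.

Things in the scene. Friction and masses are not known exactly. Their poses are not given: they have to be found in the camera images.
- smallest: the smallest of four hydraulic quick couplings (a brass round sleeve below, a narrower steel hexagon on top with a dark bore): sleeve 24 mm diameter and 25 mm high, 35 mm high in all, about 76 g. Loose, standing upright on its sleeve on the bench; the sleeve is gripped across its diameter at any yaw. Origin at the centre of its underside, z up.
- second: the second smallest of four hydraulic quick couplings (a brass round sleeve below, a narrower steel hexagon on top with a dark bore): sleeve 32 mm diameter and 29 mm high, 42 mm high in all, about 162 g. Loose, standing upright on its sleeve on the bench; the sleeve is gripped across its diameter at any yaw. Origin at the centre of its underside, z up.
- third: the second largest of four hydraulic quick couplings (a brass round sleeve below, a narrower steel hexagon on top with a dark bore): sleeve 41 mm diameter and 33 mm high, 49 mm high in all, about 311 g. Loose, standing upright on its sleeve on the bench; the sleeve is gripped across its diameter at any yaw. Origin at the centre of its underside, z up.
- largest: the largest of four hydraulic quick couplings (a brass round sleeve below, a narrower steel hexagon on top with a dark bore): sleeve 50 mm diameter and 37 mm high, 56 mm high in all, about 528 g. Loose, standing upright on its sleeve on the bench; the sleeve is gripped across its diameter at any yaw. Origin at the centre of its underside, z up.
- mark_a: round blue mark, 56 mm across, painted flat on a fixed raised metal strip (the strip is 110 mm wide, 320 mm long, its top 12 mm above the bench): number 1 of the row of four counted from the robot's left (+y). The four look alike. Origin at its centre on the strip's top; y along the row to the robot's left, x across the row away from the robot. Neighbouring marks are about 75 mm apart.
- mark_b: round blue mark, 56 mm across, painted flat on a fixed raised metal strip (the strip is 110 mm wide, 320 mm long, its top 12 mm above the bench): number 2 of the row of four counted from the robot's left (+y). The four look alike. Origin at its centre on the strip's top; y along the row to the robot's left, x across the row away from the robot. Neighbouring marks are about 75 mm apart.
- mark_c: round blue mark, 56 mm across, painted flat on a fixed raised metal strip (the strip is 110 mm wide, 320 mm long, its top 12 mm above the bench): number 3 of the row of four counted from the robot's left (+y). The four look alike. Origin at its centre on the strip's top; y along the row to the robot's left, x across the row away from the robot. Neighbouring marks are about 75 mm apart.
- mark_d: round blue mark, 56 mm across, painted flat on a fixed raised metal strip (the strip is 110 mm wide, 320 mm long, its top 12 mm above the bench): number 4 of the row of four counted from the robot's left (+y). The four look alike. Origin at its centre on the strip's top; y along the row to the robot's left, x across the row away from the robot. Neighbouring marks are about 75 mm apart.
- bin_red: red plastic stock bin full of fittings, 160 mm deep (x), 100 mm wide (y), 75 mm high, about 0.9 kg, loose, standing on the bench just beyond one end of the row, its middle about 120 mm past the end mark along the row and 50 mm further from the robot; the red and green bins change ends from start to start. Origin at the centre of its underside. Not to be shifted.
- bin_green: green plastic stock bin full of fittings, 160 mm deep (x), 100 mm wide (y), 75 mm high, about 0.9 kg, loose, standing on the bench just beyond one end of the row, its middle about 120 mm past the end mark along the row and 50 mm further from the robot; the red and green bins change ends from start to start. Origin at the centre of its underside. Not to be shifted.
Not all that is in view belongs to the job. What is shaped like the third but orange or purple is not meant. What is shaped like the smallest but orange or purple is not meant.

How it is judged:
By the outcome, as a careful person would: the job done as asked, in the order asked, and still so for the second after the job is handed in, with the robot touching nothing.
It also fails if it takes over 99 s, if anything falls off the work surface, if the arm or the gripper's body presses on something with over 40 N, if the wrist force passes 120 N, or if a joint passes its speed limit or range.

## Working session

There is one attempt and no reset: what is moved stays moved. The work goes in short steps, Python scripts to look and compute and a shell command to move; the robot and the scene stay as the last step left them, time stands still between calls to the robot, and variables do not carry over. Pictures are saved under pics/ and viewed, at most 14 in all, crops included, and the job is handed in when it is done.

```bash
mkdir -p pics; ls; python3 - <<'E'
from cell import *
import cv2
for n in("top","side"):
    cv2.imwrite(f"pics/{n}0.png",grab_frame(n)); c=camera_info(n); print(n,c)
o=sensors.get_obs(); print(o['clock'],o['position'],o['tool_rot'],o['grip_width'],o['force'])
E
```

```text
pics
top {'K': array([[603.14684543,   0.        , 318.7448793 ],
       [  0.        , 603.14684543, 235.25422689],
       [  0.        ,   0.        ,   1.        ]]), 'rvec': array([ 2.11229899, -2.16199457,  0.16605201]), 'tvec': array([0.03902736, 0.55805438, 0.99056835])}
side {'K': array([[514.75521962,   0.        , 319.96191724],
       [  0.        , 514.75521962, 239.45498103],
       [  0.        ,   0.        ,   1.        ]]), 'rvec': array([ 2.3615956 , -0.7184553 ,  0.23415325]), 'tvec': array([-0.47245746,  0.30577302,  0.71938473])}
0.1 [ 0.1810467  -0.6495969   0.23752284] [[ 9.63286685e-01  2.68474433e-01 -4.92124960e-04]
 [ 2.68474878e-01 -9.63284654e-01  1.97877820e-03]
 [ 5.71949326e-05 -2.03825388e-03 -9.99997921e-01]] 0.08804553689796914 [ 0.50702841 -0.17279019  0.5482598 ]
```

View pics/top0.png

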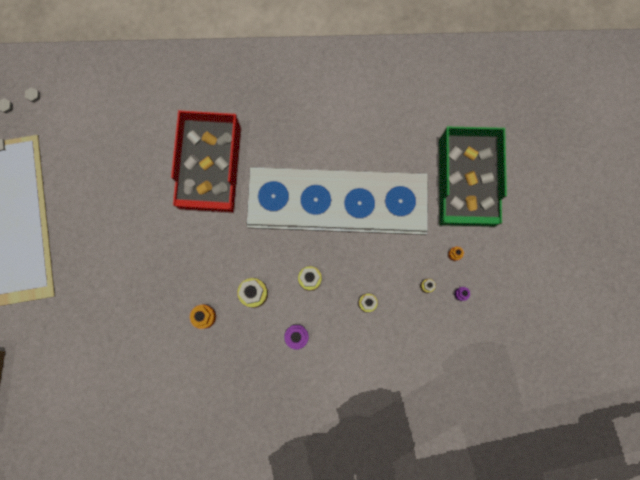

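View pics/side0.png

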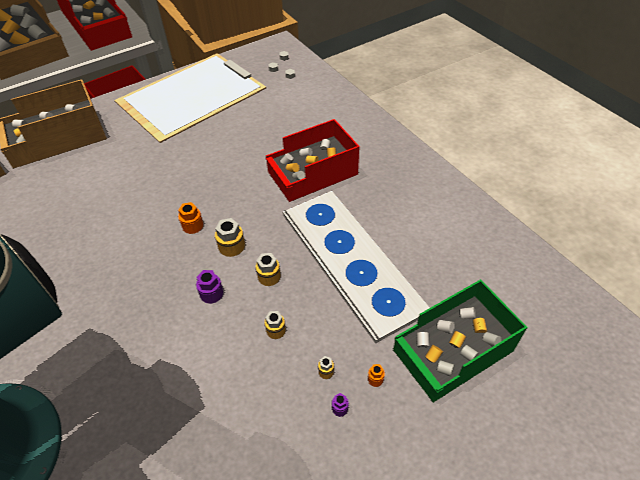

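The side view shows yellow/steel couplings standing at about (229,236), (267,267), (274,322) and (326,367), with the red bin at the far (+y) end. In the top view, the couplings are at (252,292), (310,278), (369,302) and (428,286). The orange ones at (202,316) and (456,253) and the purple ones at (296,337) and (462,294) are the decoys. The marks are at (273,196), (316,200), (360,203) and (400,201). The red bin is on the left and the green bin on the right.

```bash
cat > h.py <<'E'
import cv2,numpy as np
from cell import *
def ray(n,uv,z):
    c=camera_info(n);R=cv2.Rodrigues(c['rvec'])[0];C=-R.T@c['tvec']
    d=R.T@np.linalg.inv(c['K'])@np.array([*uv,1.]);return (C+d*(z-C[2])/d[2])[:2]
def proj(n,p):
    c=camera_info(n);return cv2.projectPoints(np.array([p],float),c['rvec'],c['tvec'],c['K'],None)[0].ravel()
def blobs(m,amin):
    n,_,s,c=cv2.connectedComponentsWithStats(m.astype(np.uint8));return [(c[i],s[i,4],s[i,2:4]) for i in range(1,n) if s[i,4]>=amin]
def bore(n,img,uv,r):
    # dark bore centroid near uv, sub-pixel by weighting on an enlarged patch
    u,v=int(uv[0]),int(uv[1]);p=img[v-r:v+r+1,u-r:u+r+1].max(2).astype(np.uint8)
    q=cv2.resize(p,None,fx=8,fy=8,interpolation=cv2.INTER_CUBIC)
    b=[x for x in blobs(q<90,150)]
    k=min(b,key=lambda x:np.hypot(*(x[0]-q.shape[0]/2)))
    return np.array([u-r,v-r])+(k[0]+.5)/8-.5,k[1]/64
H=dict(largest=.056,third=.049,second=.042,smallest=.035)
E
python3 - <<'E'
from h import *
t=grab_frame("top");s=grab_frame("side")
for n,im in(("top",t),("side",s)):
    hsv=cv2.cvtColor(im,cv2.COLOR_BGR2HSV)
    m=cv2.inRange(hsv,(95,120,60),(125,255,255))
    m=cv2.morphologyEx(m,cv2.MORPH_CLOSE,np.ones((5,5)))
    for c in sorted(blobs(m>0,300),key=lambda b:b[0][0]):print(n,"mark",c[0].round(1),c[2],ray(n,c[0],.012).round(4))
G=dict(top=dict(largest=(251,292),third=(310,278),second=(369,302),smallest=(430,285)),
 side=dict(largest=(229,227),third=(267,261),second=(275,317),smallest=(326,362)))
for n,im in(("top",t),("side",s)):
    for k,uv in G[n].items():
        c,a=bore(n,im,uv,5 if k in('smallest','second') else 8);print(n,k,c.round(1),round(a,1),ray(n,c,H[k]).round(4))
cv2.imwrite("pics/crop.png",cv2.resize(t[220:360,180:480],None,fx=2.6,fy=2.6,interpolation=cv2.INTER_CUBIC))
E
```

```text
top mark [272.9 195.7] [29 29] [0.6376 0.1065]
top mark [315.3 199.3] [30 28] [0.6292 0.0307]
top mark [359.1 202.7] [29 29] [ 0.621  -0.0473]
top mark [400.1 200.7] [29 29] [ 0.6231 -0.1205]
side mark [320.  214.1] [29 22] [0.638  0.1075]
side mark [339.1 241.5] [30 24] [0.6296 0.0315]
side mark [361.  272.4] [31 26] [ 0.6214 -0.0468]
side mark [388.2 301.5] [33 28] [ 0.6235 -0.1202]
top largest [250.1 291.3] 114.4 [0.4648 0.1429]
top third [309.2 276.6] 69.3 [0.4877 0.0438]
top second [368.7 301.9] 39.0 [ 0.4431 -0.0557]
top smallest [429.4 284.6] 19.1 [ 0.4705 -0.161 ]
side largest [226.5 225.8] 91.8 [0.4647 0.144 ]
side third [266.  259.5] 71.4 [0.4876 0.0446]
side second [273.4 316.8] 53.1 [ 0.4433 -0.0553]
side smallest [325.4 361.4] 35.2 [ 0.4706 -0.1608]
```

View pics/crop.png

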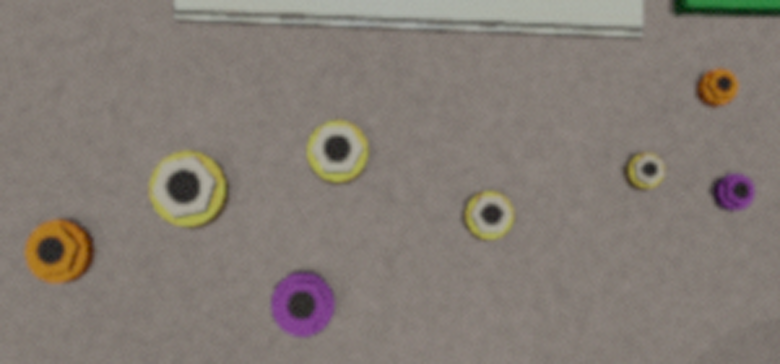

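The enlarged crop shows four brass/steel couplings, decreasing in size from left to right. Their top-view bores are at (250,291) largest, (309,277) third, (369,302) second and (429,285) smallest. The orange and purple look-alikes are excluded by colour. The red bin is at +y, so smallest→a, second→b, third→c, largest→d. First I'll align the tool (x = world y, y = world x) and go to the smallest.

```bash
python3 -m crank '[0,0,0,-0.185,0.07,0,0,0,-0.186,0.06,0,0,0,-0.186,0.05,0,0,0,-0.186,0.05,0,0,0,-0.186,0.05]' 20
python3 -m crank '[0,0,0,-0.185,0.05,0,0,0,-0.185,0.05,0.04,0.0235,0.01,0,0.05,0.04,0.0235,0.01,0,0.05,0.04,0.0235,0.01,0,0.05]'
python3 -m crank '[0.05,0.03,0.01,0,0.05,0.05,0.03,0.01,0,0.05,0.05,0.03,0.01,0,0.05,0.05,0.03,0.01,0,0.05,0.05,0.03,0.01,0,0.05]'
python3 -c "
from cell import *
o=sensors.get_obs();print(o['clock'],o['position'],o['tool_rot'],o['joint_positions'])"
```

```text
clock: 0.82
position: [0.1812, -0.65, 0.2384]
tool_rot: [[0.356, 0.935, -0.0], [0.935, -0.356, 0.001], [0.0, -0.0, -1.0]]
force: [0.1, -0.1, 0.6]
grip_width: 0.0499
finger_force: 0.0
clock: 1.45
position: [0.2521, -0.5289, 0.2081]
tool_rot: [[0.001, 1.0, 0.0], [1.0, -0.001, 0.0], [0.0, 0.0, -1.0]]
force: [-0.1, 0.2, -0.8]
grip_width: 0.05
finger_force: 0.0
clock: 2.08
position: [0.4024, -0.2785, 0.1585]
tool_rot: [[0.0, 1.0, 0.001], [1.0, -0.0, -0.0], [-0.0, 0.001, -1.0]]
force: [0.3, -1.1, -0.7]
grip_width: 0.05
finger_force: 0.0
2.075 [ 0.40239414 -0.27854738  0.15854486] [[ 3.14426338e-04  9.99999767e-01  6.06671540e-04]
 [ 9.99999882e-01 -3.14201420e-04 -3.70800210e-04]
 [-3.70609507e-04  6.06788058e-04 -9.99999747e-01]] [-3.76114180e+01 -1.33416518e+00  1.19081017e+02  4.95558323e-03
  6.22126465e+01 -3.75957178e+01]
```

```bash
python3 -m crank '[0.039,0.0225,0.02,0,0.05,0.039,0.0225,0.02,0,0.05,0.0395,0.023,0.015,0,0.05,0,0,0.03,0,0.05,0,0,0.03,0,0.05]' 20
python3 -m crank '[0,0,0.02,0,0.05,0,0,0.012,0,0.05,0,0,0.006,0,0.05,0,0,0,0,0.05]'
python3 -m crank '[0,0,0,0,0.015,0,0,0,0,0.015,0,0,0,0,0.015,0,0,0,0,0.015,0,0,0,0,0.015]'
```

```text
clock: 2.7
position: [0.4703, -0.1619, 0.0431]
tool_rot: [[-0.002, 1.0, 0.001], [1.0, 0.002, -0.0], [-0.0, 0.001, -1.0]]
force: [-0.2, 0.0, -0.4]
grip_width: 0.0502
finger_force: 0.0
clock: 3.2
position: [0.4698, -0.1629, 0.0058]
tool_rot: [[0.0, 1.0, 0.0], [1.0, -0.0, -0.0], [-0.0, 0.0, -1.0]]
force: [-0.2, -0.3, 0.2]
grip_width: 0.05
finger_force: 0.0
clock: 3.82
position: [0.4701, -0.1629, 0.0062]
tool_rot: [[0.0, 1.0, 0.001], [1.0, -0.0, -0.0], [-0.0, 0.001, -1.0]]
force: [-1.0, -0.6, 4.5]
grip_width: 0.0231
finger_force: 20.0
```

```bash
python3 -m crank '[0,0,-0.02,0,0.015,0,0,-0.04,0,0.015,0,0,-0.035,0,0.015,0.02,0.0125,0,0,0.015,0.04,0.025,0,0,0.015]' 20
python3 -m crank '[0.045,0.028,0,0,0.015,0.045,0.028,0,0,0.015,0.045,0.028,0,0,0.015,0.04,0.025,0,0,0.015,0.02,0.0125,0,0,0.015]'
python3 -m crank '[0.013,0.009,0,0,0.015,0,0,0,0,0.015,0,0,0.03,0,0.015,0,0,0.03,0,0.015,0,0,0,0,0.015]'
```

```text
clock: 4.45
position: [0.5073, -0.1031, 0.1011]
tool_rot: [[0.003, 1.0, 0.001], [1.0, -0.003, -0.001], [-0.001, 0.001, -1.0]]
force: [1.3, -1.4, -1.2]
grip_width: 0.0232
finger_force: 20.0
clock: 5.08
position: [0.6293, 0.0944, 0.1001]
tool_rot: [[-0.002, 1.0, -0.001], [1.0, 0.002, 0.0], [0.0, -0.001, -1.0]]
force: [-0.4, -0.7, -0.4]
grip_width: 0.0234
finger_force: 20.0
clock: 5.7
position: [0.6342, 0.1034, 0.0377]
tool_rot: [[0.001, 1.0, -0.007], [1.0, -0.001, -0.001], [-0.001, -0.007, -1.0]]
force: [-1.2, -0.3, 0.7]
grip_width: 0.0235
finger_force: 20.0
```

```bash
python3 -m crank '[0.0017,0.0035,0.01,0,0.015,0,0,0.005,0,0.015,0,0,0,0,0.015,0,0,0,0,0.015]' 20
```

```text
clock: 6.2
position: [0.6416, 0.1071, 0.0263]
tool_rot: [[-0.0, 1.0, 0.001], [1.0, 0.0, 0.0], [0.0, 0.001, -1.0]]
force: [-0.3, 0.8, -0.9]
grip_width: 0.0235
finger_force: 20.0
```

```bash
for i in 1 2 3; do python3 -m crank '[0,0,0,0,0.015]' 20 | grep pos; done
```

```text
position: [0.6415, 0.1071, 0.0262]
position: [0.6414, 0.1071, 0.026]
position: [0.6412, 0.1071, 0.0258]
```

```bash
python3 -m crank '[-0.002,-0.0035,0.004,0,0.015,0,0,0,0,0.015,0,0,0,0,0.015]' 20
python3 - <<'E'
from h import *
s=grab_frame("side");t=grab_frame("top")
o=sensors.get_obs();print(o['position'],o['force'])
cv2.imwrite("pics/s1.png",cv2.resize(s[160:300,240:440],None,fx=3,fy=3))
E
```

```text
clock: 6.95
position: [0.6375, 0.1049, 0.0215]
tool_rot: [[0.0, 1.0, -0.0], [1.0, -0.0, -0.0], [-0.0, -0.0, -1.0]]
force: [0.5, 0.2, -1.0]
grip_width: 0.0236
finger_force: 20.0
[0.63780239 0.10500355 0.02175789] [ 0.26031272  0.61373967 -0.70357077]
```

View pics/s1.png

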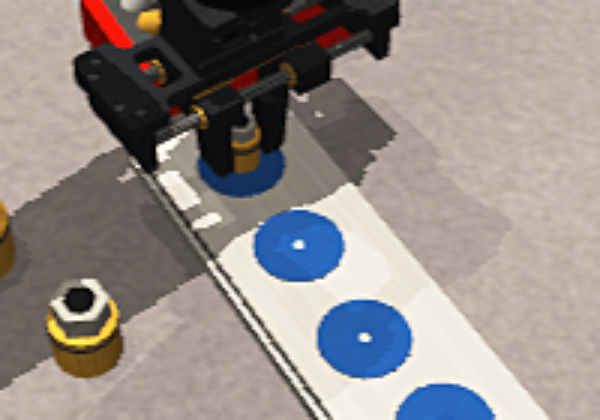

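The side view shows the smallest coupling held upright over mark a at about (322,207) in the full picture. I'll set it down.

```bash
python3 -m crank '[0,0,0.0015,0,0.015,0,0,0.001,0,0.015,0,0,0,0,0.015]' 20
```

```text
clock: 7.42
position: [0.6376, 0.105, 0.019]
tool_rot: [[0.0, 1.0, -0.0], [1.0, -0.0, -0.0], [-0.0, -0.0, -1.0]]
force: [-0.2, 0.2, 0.0]
grip_width: 0.0236
finger_force: 20.0
```

```bash
python3 -m crank '[0,0,0.001,0,0.015,0,0,0,0,0.015,0,0,0,0,0.03,0,0,0,0,0.05,0,0,0,0,0.055]' 20
python3 -m crank '[0,0,-0.03,0,0.055,0,0,-0.04,0,0.055,0,0,-0.02,0,0.055,-0.02,-0.025,0,0,0.055,-0.04,-0.05,0,0,0.055]'
python3 -m crank '[-0.04,-0.045,0,0,0.055,-0.04,-0.05,0,0,0.055,-0.0205,-0.0245,0.02,0,0.055,0,0,0.03,0,0.055,0,0,0,0,0.055]'
python3 - <<'E'
from h import *
s=grab_frame("side");t=grab_frame("top");print(sensors.get_obs()['position'])
for n,im in(("top",t),("side",s)):
    c,a=bore(n,im,proj(n,(.638,.107,.047)),5);print(n,c,a,ray(n,c,.047))
E
```

```text
clock: 8.05
position: [0.6378, 0.105, 0.0183]
tool_rot: [[0.0, 1.0, 0.0], [1.0, -0.0, 0.0], [0.0, 0.0, -1.0]]
force: [0.8, -0.1, -0.0]
grip_width: 0.0479
finger_force: 0.0
clock: 8.68
position: [0.5649, 0.0461, 0.1089]
tool_rot: [[-0.002, 1.0, 0.003], [1.0, 0.002, 0.0], [0.0, 0.003, -1.0]]
force: [-0.0, -0.2, 0.1]
grip_width: 0.0549
finger_force: 0.0
clock: 9.3
position: [0.4427, -0.0535, 0.0561]
tool_rot: [[0.001, 1.0, -0.005], [1.0, -0.001, 0.001], [0.001, -0.005, -1.0]]
force: [-0.3, 0.3, 1.2]
grip_width: 0.0548
finger_force: 0.0
[ 0.44581072 -0.05352589  0.05847837]
top [271.25714286 190.70904762] 16.40625 [0.63849021 0.10651704]
side [319.87736554 201.16807769] 15.6875 [0.63878314 0.10794679]
```

```bash
python3 -m crank '[-0.002,-0.0026,0.01,0,0.055,0,0,0.02,0,0.055,0,0,0.015,0,0.055,0,0,0.006,0,0.055,0,0,0,0,0.055]' 30
python3 -m crank '[0,0,0.0015,0,0.055,0,0,0,0,0.022,0,0,0,0,0.022,0,0,0,0,0.022,0,0,0,0,0.022]'
```

```text
clock: 10.02
position: [0.4428, -0.0555, 0.0068]
tool_rot: [[-0.0, 1.0, -0.001], [1.0, 0.0, 0.0], [0.0, -0.001, -1.0]]
force: [0.8, 0.1, 0.2]
grip_width: 0.055
finger_force: 0.0
clock: 10.65
position: [0.4432, -0.0557, 0.006]
tool_rot: [[0.0, 1.0, 0.0], [1.0, -0.0, -0.0], [-0.0, 0.0, -1.0]]
force: [-0.4, -0.2, 2.2]
grip_width: 0.0314
finger_force: 30.0
```

```bash
python3 -m crank '[0,0,-0.02,0,0.022,0,0,-0.04,0,0.022,0,0,-0.03,0,0.022,0.01,0.02,0,0,0.022,0.018,0.04,0,0,0.022]' 30
python3 -m crank '[0.02,0.045,0,0,0.022,0.02,0.045,0,0,0.022,0.0135,0.026,0,0,0.022,0.005,0.01,0.02,0,0.022,0,0,0.03,0,0.022]'
python3 -m crank '[0,0,0.018,0,0.022,0,0,0,0,0.022,0,0,0,0,0.022,0,0,0,0,0.022]'
```

```text
clock: 11.28
position: [0.5029, -0.0272, 0.0947]
tool_rot: [[0.001, 1.0, -0.001], [1.0, -0.001, 0.0], [0.0, -0.001, -1.0]]
force: [0.5, -0.8, -1.3]
grip_width: 0.0311
finger_force: 30.0
clock: 11.9
position: [0.631, 0.0324, 0.0438]
tool_rot: [[-0.001, 1.0, 0.001], [1.0, 0.001, 0.0], [0.0, 0.001, -1.0]]
force: [0.2, 0.1, -1.6]
grip_width: 0.0312
finger_force: 30.0
clock: 12.4
position: [0.6302, 0.0309, 0.0292]
tool_rot: [[0.0, 1.0, 0.003], [1.0, -0.0, 0.0], [0.0, 0.003, -1.0]]
force: [-0.2, 0.2, -1.1]
grip_width: 0.0313
finger_force: 30.0
```

```bash
python3 -m crank '[0,-0.0008,0.006,0,0.022,0,0,0.0025,0,0.022,0,0,0,0,0.022,0,0,0,0,0.022]' 30
```

```text
clock: 12.9
position: [0.6282, 0.0309, 0.0192]
tool_rot: [[0.0, 1.0, 0.0], [1.0, -0.0, 0.0], [0.0, 0.0, -1.0]]
force: [-0.2, -1.0, -1.7]
grip_width: 0.0312
finger_force: 30.0
```

Set down, release, and go on to the third at (.4877, .0442).

```bash
python3 -m crank '[0,0.001,0.0005,0,0.022,0,0,0.001,0,0.022,0,0,0,0,0.022,0,0,0,0,0.045,0,0,0,0,0.06]' 30
python3 -m crank '[0,0,-0.03,0,0.065,0,0,-0.04,0,0.065,0,0,-0.03,0,0.065,0.003,-0.02,0,0,0.065,0.003,-0.04,0,0,0.065]'
python3 -m crank '[0.004,-0.04,0,0,0.065,0.003,-0.03,0.01,0,0.065,0,-0.01,0.03,0,0.065,0,0,0,0,0.065,0,0,0,0,0.065]' 40
python3 - <<'E'
from h import *
s=grab_frame("side");t=grab_frame("top");print(sensors.get_obs()['position'])
for n,im in(("top",t),("side",s)):
    c,a=bore(n,im,proj(n,(.629,.031,.054)),6);print(n,c,a,ray(n,c,.054))
E
```

```text
clock: 13.52
position: [0.6294, 0.0309, 0.0178]
tool_rot: [[0.0, 1.0, 0.0], [1.0, -0.0, 0.0], [0.0, 0.0, -1.0]]
force: [-0.5, 0.3, -0.5]
grip_width: 0.0491
finger_force: 0.0
clock: 14.15
position: [0.5704, 0.0369, 0.1189]
tool_rot: [[0.0, 1.0, 0.003], [1.0, -0.0, 0.0], [0.0, 0.003, -1.0]]
force: [-0.6, -0.1, 0.2]
grip_width: 0.0651
finger_force: 0.0
clock: 14.78
position: [0.4903, 0.0439, 0.0786]
tool_rot: [[0.0, 1.0, 0.001], [1.0, -0.0, 0.0], [0.0, 0.001, -1.0]]
force: [0.5, -0.4, 0.0]
grip_width: 0.0653
finger_force: 0.0
[0.49106592 0.04389724 0.07908287]
top [315.02657434 193.41027462] 33.0 [0.63025039 0.03075334]
side [339.66917252 226.10623354] 35.59375 [0.63056127 0.03196517]
```

```bash
python3 -m crank '[0.0003,-0.003,0.02,0,0.065,0,0,0.025,0,0.065,0,0,0.018,0,0.065,0,0,0.007,0,0.065,0,0,0,0,0.065]' 40
python3 -m crank '[0,0,0.002,0,0.065,0,0,0,0,0.03,0,0,0,0,0.03,0,0,0,0,0.03,0,0,0,0,0.03]'
```

```text
clock: 15.5
position: [0.4868, 0.0442, 0.008]
tool_rot: [[0.0, 1.0, 0.0], [1.0, -0.0, 0.0], [0.0, 0.0, -1.0]]
force: [-0.8, 0.6, -0.4]
grip_width: 0.0653
finger_force: 0.0
clock: 16.12
position: [0.4866, 0.0442, 0.0061]
tool_rot: [[-0.0, 1.0, 0.001], [1.0, 0.0, 0.0], [0.0, 0.001, -1.0]]
force: [0.0, -0.5, 2.3]
grip_width: 0.0402
finger_force: 40.0
```

```bash
python3 -m crank '[0,0,-0.02,0,0.03,0,0,-0.04,0,0.03,0,0,-0.03,0,0.03,-0.01,0.015,0,0,0.03,-0.02,0.03,0,0,0.03]' 40
python3 -m crank '[-0.025,0.035,0,0,0.03,-0.02,0.03,0,0,0.03,-0.0112,0.0165,0,0,0.03,-0.005,0.008,0.02,0,0.03,0,0,0.03,0,0.03]'
python3 -m crank '[0,0,0.018,0,0.03,0,0,0,0,0.03,0,0,0,0,0.03,0,0,0,0,0.03]'
```

```text
clock: 16.75
position: [0.5303, 0.014, 0.0942]
tool_rot: [[-0.001, 1.0, -0.002], [1.0, 0.001, 0.0], [0.0, -0.002, -1.0]]
force: [0.8, 0.5, -2.8]
grip_width: 0.0401
finger_force: 40.0
clock: 17.38
position: [0.6209, -0.0477, 0.0432]
tool_rot: [[0.001, 1.0, -0.0], [1.0, -0.001, 0.0], [0.0, -0.0, -1.0]]
force: [0.1, 0.3, -3.8]
grip_width: 0.04
finger_force: 40.0
clock: 17.88
position: [0.6219, -0.047, 0.0292]
tool_rot: [[-0.0, 1.0, 0.003], [1.0, 0.0, -0.0], [-0.0, 0.003, -1.0]]
force: [0.2, 0.1, -2.7]
grip_width: 0.04
finger_force: 40.0
```

```bash
python3 -m crank '[0,0,0.006,0,0.03,0,0,0.0025,0,0.03,0,0,0,0,0.03,0,0,0,0,0.03]' 40
```

```text
clock: 18.38
position: [0.6207, -0.047, 0.0192]
tool_rot: [[-0.0, 1.0, 0.0], [1.0, 0.0, -0.0], [-0.0, 0.0, -1.0]]
force: [-1.3, -0.8, -3.4]
grip_width: 0.0403
finger_force: 40.0
```

```bash
python3 -m crank '[0,0.0004,0.0005,0,0.03,0,0,0.001,0,0.03,0,0,0,0,0.03,0,0,0,0,0.055,0,0,0,0,0.075]' 40
python3 -m crank '[0,0,-0.03,0,0.08,0,0,-0.04,0,0.08,0,0,-0.03,0,0.08,0.02,-0.02,0,0,0.08,0.04,-0.035,0,0,0.08]'
python3 -m crank '[0.045,-0.035,0,0,0.08,0.045,-0.035,0,0,0.08,0.03,-0.023,0.01,0,0.08,0.01,-0.008,0.03,0,0.08,0,0,0,0,0.08]' 55
python3 -m crank '[0,0,0,0,0.08]'>/dev/null
python3 - <<'E'
from h import *
s=grab_frame("side");t=grab_frame("top");print(sensors.get_obs()['position'])
for n,im in(("top",t),("side",s)):
    c,a=bore(n,im,proj(n,(.621,-.047,.061)),8);print(n,c,a,ray(n,c,.061))
E
```

```text
clock: 19.0
position: [0.6218, -0.0471, 0.0183]
tool_rot: [[0.0, 1.0, 0.001], [1.0, -0.0, -0.0], [-0.0, 0.001, -1.0]]
force: [-0.2, -0.4, 0.4]
grip_width: 0.0582
finger_force: 0.0
clock: 19.62
position: [0.5676, 0.0126, 0.1193]
tool_rot: [[0.002, 1.0, 0.004], [1.0, -0.002, -0.0], [-0.0, 0.004, -1.0]]
force: [0.1, 1.2, -0.1]
grip_width: 0.08
finger_force: 0.0
clock: 20.25
position: [0.4625, 0.1432, 0.0761]
tool_rot: [[-0.002, 1.0, -0.004], [1.0, 0.002, -0.001], [-0.001, -0.004, -1.0]]
force: [0.1, 0.0, -0.0]
grip_width: 0.0798
finger_force: 0.0
[0.46677184 0.14272154 0.07904344]
top [361.20382137 196.24293845] 64.859375 [ 0.62178813 -0.04789948]
side [362.59518765 255.02670317] 70.984375 [ 0.62211949 -0.04677732]
```

```bash
python3 -m crank '[0.0007,-0.002,0.02,0,0.08,0,0,0.025,0,0.08,0,0,0.018,0,0.08,0,0,0.007,0,0.08,0,0,0,0,0.08]' 55
python3 -m crank '[0,0,0.001,0,0.08,0,0,0,0,0.04,0,0,0,0,0.04,0,0,0,0,0.04,0,0,0,0,0.04]'
```

```text
clock: 21.1
position: [0.4637, 0.1434, 0.008]
tool_rot: [[0.001, 1.0, 0.0], [1.0, -0.001, 0.0], [0.0, 0.0, -1.0]]
force: [-0.4, 0.3, -0.2]
grip_width: 0.0802
finger_force: 0.0
clock: 21.72
position: [0.4636, 0.1438, 0.007]
tool_rot: [[-0.0, 1.0, 0.001], [1.0, 0.0, 0.0], [0.0, 0.001, -1.0]]
force: [1.3, 0.2, 0.9]
grip_width: 0.0492
finger_force: 55.0
```

```bash
python3 -m crank '[0,0,-0.02,0,0.04,0,0,-0.04,0,0.04,0,0,-0.04,0,0.04,-0.015,0.01,0,0,0.04,-0.03,0.018,0,0,0.04]' 55
python3 -m crank '[-0.045,0.0275,0,0,0.04,-0.05,0.03,0,0,0.04,-0.05,0.03,0,0,0.04,-0.04,0.024,0,0,0.04,-0.025,0.015,0,0,0.04]'
python3 -m crank '[-0.009,0.005,0.02,0,0.04,0,0,0.03,0,0.04,0,0,0.027,0,0.04,0,0,0,0,0.04,0,0,0,0,0.04]'
python3 -m crank '[0,0,0,0,0.04,0,0,0,0,0.04]'
```

```text
clock: 22.35
position: [0.4898, 0.0981, 0.1048]
tool_rot: [[-0.002, 1.0, -0.003], [1.0, 0.002, -0.0], [-0.0, -0.003, -1.0]]
force: [-1.0, 0.5, -6.3]
grip_width: 0.0488
finger_force: 55.0
clock: 22.98
position: [0.6164, -0.1144, 0.1027]
tool_rot: [[0.002, 1.0, -0.005], [1.0, -0.002, 0.0], [0.0, -0.005, -1.0]]
force: [-0.4, 0.3, -6.9]
grip_width: 0.0487
finger_force: 55.0
clock: 23.6
position: [0.6217, -0.1197, 0.0286]
tool_rot: [[-0.001, 1.0, -0.002], [1.0, 0.001, 0.001], [0.001, -0.002, -1.0]]
force: [0.0, -0.1, -5.7]
grip_width: 0.0492
finger_force: 55.0
clock: 23.85
position: [0.6237, -0.1204, 0.0312]
tool_rot: [[-0.0, 1.0, 0.003], [1.0, 0.0, -0.001], [-0.001, 0.003, -1.0]]
force: [0.0, -1.0, -6.7]
grip_width: 0.0488
finger_force: 55.0
```

```bash
python3 -m crank '[0.0003,0,0.006,0,0.04,0,0,0.0035,0,0.04,0,0,0,0,0.04,0,0,0,0,0.04]' 55
```

```text
clock: 24.35
position: [0.6225, -0.12, 0.0201]
tool_rot: [[0.0, 1.0, -0.0], [1.0, -0.0, 0.0], [0.0, -0.0, -1.0]]
force: [0.0, -0.0, -6.5]
grip_width: 0.0488
finger_force: 55.0
```

```bash
python3 -m crank '[0,0.0006,0.0007,0,0.04,0,0,0.0007,0,0.04,0,0,0,0,0.04,0,0,0,0,0.065,0,0,0,0,0.08]' 55
python3 -m crank '[0,0,-0.03,0,0.085,0,0,-0.04,0,0.085,0,0,-0.05,0,0.085,0,-0.03,-0.03,0,0.085,0,-0.05,-0.02,0,0.085]'
python3 -m crank '[-0.03,-0.05,0,0,0.085,-0.05,-0.03,0,0,0.085,-0.05,0,0,0,0.085,-0.05,0,0,0,0.085,0,0,0,0,0.085]'
python3 - <<'E'
from h import *
s=grab_frame("side");t=grab_frame("top")
for k,p in dict(smallest=(.638,.107),second=(.6294,.031),third=(.6212,-.047),largest=(.6233,-.1204)).items():
  for n,im in(("top",t),("side",s)):
    z=H[k]+.012;c,a=bore(n,im,proj(n,(*p,z)),5 if z<.05 else 8);print(k,n,round(a),((ray(n,c,z)-p)*1e3).round(1),"mm")
cv2.imwrite("pics/end.png",np.vstack([t[90:330,100:540],s[110:410,160:600]]))
E
```

```text
clock: 24.98
position: [0.6245, -0.1203, 0.0202]
tool_rot: [[0.0, 1.0, 0.003], [1.0, -0.0, -0.001], [-0.001, 0.003, -1.0]]
force: [-0.5, 1.1, 0.2]
grip_width: 0.0668
finger_force: 0.0
clock: 25.6
position: [0.5451, -0.1205, 0.1924]
tool_rot: [[-0.001, 1.0, 0.006], [1.0, 0.001, -0.002], [-0.002, 0.006, -1.0]]
force: [0.0, -0.4, 1.1]
grip_width: 0.085
finger_force: 0.0
clock: 26.22
position: [0.4635, -0.3034, 0.1901]
tool_rot: [[0.004, 1.0, 0.002], [1.0, -0.004, -0.002], [-0.002, 0.002, -1.0]]
force: [-0.4, 0.6, 0.4]
grip_width: 0.0849
finger_force: 0.0
smallest top 17 [ 0.5 -0.4] mm
smallest side 72 [-4.1 -1.8] mm
second top 35 [ 0.8 -0.2] mm
second side 34 [1.2 0.9] mm
third top 67 [ 0.6 -0.9] mm
third side 103 [5.2 0.1] mm
largest top 110 [ 0.5 -0.6] mm
largest side 249 [-1.8  0.2] mm
```

View pics/end.png

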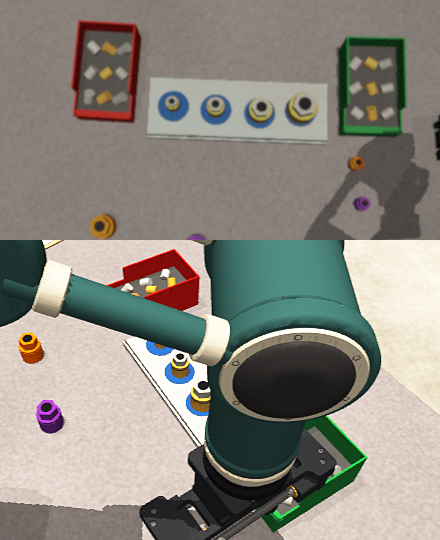

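The top half shows all four couplings upright and centred on their marks, smallest by the red bin and largest by the green bin, with both bins where they were. The top view puts each coupling within about 1 mm of its mark's centre. The arm hides part of the side view, so most of the side readings don't count.

```bash
python3 -c "
from cell import *
print(ticket.close_job())"
```

```text
the job is handed in; nothing more can be done
None
```

The four couplings stand upright on the blue marks in size order, smallest next to the red bin and largest next to the green bin, each within about 1 mm of centre in the top view; the bins look unmoved, and the job was handed in at about 26 s.

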